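# Lay down the restock flags on the magnet tray

## Robot

A 7-joint arm with a two-finger parallel gripper is mounted at the origin on the work surface. World frame = base frame: x ahead of the robot, y to its left, z up, the work surface at z = 0. Lengths are in m, angles in rad, forces in N, time in s.
With the tool pointing down it reaches from about 0.4 to 0.85 m from the base axis. Payload 10.4 kg.
Tool frame: the origin (TCP) lies midway between the tips of the shut fingers; the grasp point (between the pads) lies 19 mm behind it; z points along the fingers, y is the line along which they close (so a half turn about z gives the same grasp; the last joint's range is limited). The gripper opens to 87 mm and grips with 3 to 60 N. Pads are 19 mm wide; open, the fingers measure 117 mm over their backs; the gripper's body (75 mm by 190 mm) begins 51 mm behind the grasp point.
Start: joints at [1.085, 0.332, -0.065, 1.46, 0.022, 1.35, -0.088], TCP at [0.279, -0.559, 0.223] pointing down, gripper open.
Joint ranges: [-2.6, 2.6], [-0.5, 2.12], [-1.47, 1.34], [0.16, 2.42], [-1.27, 4.41], [0.06, 2.06], [-2.6, 2.6]. Speed limits (rad/s): [2.22, 2.22, 2.79, 2.79, 3.14, 3.14, 3.14].

## Interface

Orientations are given as a unit quaternion [x, y, z, w].
In Python, from bench import r gives the robot as it stands.
- The arm moves only by the tool arm_command, never from a script. Its argument "moves" is one flat list of numbers, 4 for each row, row after row: the shift along the tool's x, y, z in cm, then the turn about the tool's z in degrees. A call has 1 to 12 rows; each row shifts and turns the commanded pose from where the row before left it, along the tool's axes as they then stand; what a row does not reach is not made up. A row lasts 1/12 s, in which the tool goes at most 41.7 mm and 7.16 degrees, less where a joint would pass 70% of its speed; a pose out of reach is approached as far as the arm can. A call with a gripper value outside its range is refused whole. "fingers" is the opening in per cent of the stroke, from 0 (shut) to 100 (fully open), set as the call begins (left out, the last holds). The fingers move at their own pace and stop on an object; "squeeze" is the grip in N (left out, the last holds). Time passes only in rows, so rows that do not move let the fingers close. It gives the time, the measured TCP pose, the force, the opening and the grip force at its end, in the units of the state.
- r.read_state(): the state, without advancing time (a new reading comes with each control period).
- r.camera(name): name is "scene" or "top"; returns the picture (420x560x3 uint8, red, green, blue); there is no depth.
- r.camera_info(name): a dict with "fx", "fy", "cx", "cy" (pixels), "origin" and "attitude" of the camera in the world. Camera axes: x right, y up, looking along -z (the intrinsics and any distortion apply to the point x, -y, -z); pixel columns grow to the right and rows downward; lengths in m; the calibration is good to about 2 mm. A picture is of the moment at which its call begins. camera_info takes no time and is no camera call.
- r.close_job(): hands the job in; it is judged then, once.
The state is a dict: "time": time; "joint_positions": joint angles; "joint_vel": joint speeds; "joint_torque": joint torques, N m; "ee_pos": TCP position; "eef_rot": TCP orientation; "ft_force": force on the tool from outside, world axes, zero at the start; "torque": the same for the moment, N m; "width": finger opening in m; "grip_force": force on a finger pad.
Only numpy, scipy, OpenCV 4.12 (cv2) and the standard library are available. Lean on these libraries where they do the work, as an engineer would, in place of code of your own. Each camera call takes 0.05 s, during which the arm holds its last target. There are 200 camera calls.

## Task

The tray of round fridge magnets has been refilled: run a fingertip gently along its curved row of five restock flags, from left to right as the robot sees it, so that they go down one after another and all lie flat on the rail. Nothing is to be picked up: leave the flags of the square-magnet tray standing, do not touch that tray, and leave everything else on the counter where it is.

Things in the scene. Friction and masses are not known exactly. Their poses are not given: they have to be found in the camera images.
- round_tray: fixed wooden fan-shaped tray, 290 wide (band 82 deep), with 5 pockets of round (42 dia) magnets (25 high); on its concave (robot) side a rail (30 wide, flat top 36 above the counter) with 5 flip-up flags. Origin: on the counter under the middle flag's hinge; x away from the robot, y left. Hinges every 0.28 rad (45 mm) on an arc of radius 160 about local (-160, 0) mm
- square_tray: fixed wooden fan-shaped tray, 290 wide (band 82 deep), with 5 pockets of square (40 x 40) magnets (25 high); on its concave (robot) side a rail (30 wide, flat top 36 above the counter) with 5 flip-up flags. Origin: on the counter under the middle flag's hinge; x away from the robot, y left. Hinges every 0.28 rad (45 mm) on an arc of radius 160 about local (-160, 0) mm. Leave alone
- rflag1_foot (a point): hinge of flag 1 from the left on the tray of round magnets: middle of the rail's width, 2 above the rail's top (38 above the counter). Fixed; axes as the tray's. The rail runs on 25 past hinge 1 and 45 past hinge 5
- rflag2_foot (a point): hinge of flag 2 from the left on the tray of round magnets: middle of the rail's width, 2 above the rail's top (38 above the counter). Fixed; axes as the tray's. The rail runs on 25 past hinge 1 and 45 past hinge 5
- rflag3_foot (a point): hinge of flag 3 from the left on the tray of round magnets: middle of the rail's width, 2 above the rail's top (38 above the counter). Fixed; axes as the tray's. The rail runs on 25 past hinge 1 and 45 past hinge 5
- rflag4_foot (a point): hinge of flag 4 from the left on the tray of round magnets: middle of the rail's width, 2 above the rail's top (38 above the counter). Fixed; axes as the tray's. The rail runs on 25 past hinge 1 and 45 past hinge 5
- rflag5_foot (a point): hinge of flag 5 from the left on the tray of round magnets: middle of the rail's width, 2 above the rail's top (38 above the counter). Fixed; axes as the tray's. The rail runs on 25 past hinge 1 and 45 past hinge 5
- rflag1 (a joint): angle of flag 1 from the left on the round magnets' tray: white, round-headed (keyhole shape, 22 wide), 30 long, 4 thick. 0 = flat on the rail, head to the right, upper face 4 above the rail; 1.57 upright; stop at 1.8. Starts at 1.4 to 1.75; goes over to the right only; stiff hinge (0.006 N m, 0.4 N at mid-length) stays wherever it is left, does not fall or spring
- rflag2 (a joint): angle of flag 2 from the left on the round magnets' tray: white, round-headed (keyhole shape, 22 wide), 30 long, 4 thick. 0 = flat on the rail, head to the right, upper face 4 above the rail; 1.57 upright; stop at 1.8. Starts at 1.4 to 1.75; goes over to the right only; stiff hinge (0.006 N m, 0.4 N at mid-length) stays wherever it is left, does not fall or spring
- rflag3 (a joint): angle of flag 3 from the left on the round magnets' tray: white, round-headed (keyhole shape, 22 wide), 30 long, 4 thick. 0 = flat on the rail, head to the right, upper face 4 above the rail; 1.57 upright; stop at 1.8. Starts at 1.4 to 1.75; goes over to the right only; stiff hinge (0.006 N m, 0.4 N at mid-length) stays wherever it is left, does not fall or spring
- rflag4 (a joint): angle of flag 4 from the left on the round magnets' tray: white, round-headed (keyhole shape, 22 wide), 30 long, 4 thick. 0 = flat on the rail, head to the right, upper face 4 above the rail; 1.57 upright; stop at 1.8. Starts at 1.4 to 1.75; goes over to the right only; stiff hinge (0.006 N m, 0.4 N at mid-length) stays wherever it is left, does not fall or spring
- rflag5 (a joint): angle of flag 5 from the left on the round magnets' tray: white, round-headed (keyhole shape, 22 wide), 30 long, 4 thick. 0 = flat on the rail, head to the right, upper face 4 above the rail; 1.57 upright; stop at 1.8. Starts at 1.4 to 1.75; goes over to the right only; stiff hinge (0.006 N m, 0.4 N at mid-length) stays wherever it is left, does not fall or spring
- sflag1 (a joint): angle of flag 1 from the left on the square magnets' tray: white, square-ended, 22 wide, 30 long, 4 thick. 0 = flat on the rail, head to the right, upper face 4 above the rail; 1.57 upright; stop at 1.8. Starts at 1.4 to 1.75; goes over to the right only; stiff hinge (0.006 N m, 0.4 N at mid-length) stays wherever it is left, does not fall or spring. To be left standing
- sflag2 (a joint): angle of flag 2 from the left on the square magnets' tray: white, square-ended, 22 wide, 30 long, 4 thick. 0 = flat on the rail, head to the right, upper face 4 above the rail; 1.57 upright; stop at 1.8. Starts at 1.4 to 1.75; goes over to the right only; stiff hinge (0.006 N m, 0.4 N at mid-length) stays wherever it is left, does not fall or spring. To be left standing
- sflag3 (a joint): angle of flag 3 from the left on the square magnets' tray: white, square-ended, 22 wide, 30 long, 4 thick. 0 = flat on the rail, head to the right, upper face 4 above the rail; 1.57 upright; stop at 1.8. Starts at 1.4 to 1.75; goes over to the right only; stiff hinge (0.006 N m, 0.4 N at mid-length) stays wherever it is left, does not fall or spring. To be left standing
- sflag4 (a joint): angle of flag 4 from the left on the square magnets' tray: white, square-ended, 22 wide, 30 long, 4 thick. 0 = flat on the rail, head to the right, upper face 4 above the rail; 1.57 upright; stop at 1.8. Starts at 1.4 to 1.75; goes over to the right only; stiff hinge (0.006 N m, 0.4 N at mid-length) stays wherever it is left, does not fall or spring. To be left standing
- sflag5 (a joint): angle of flag 5 from the left on the square magnets' tray: white, square-ended, 22 wide, 30 long, 4 thick. 0 = flat on the rail, head to the right, upper face 4 above the rail; 1.57 upright; stop at 1.8. Starts at 1.4 to 1.75; goes over to the right only; stiff hinge (0.006 N m, 0.4 N at mid-length) stays wherever it is left, does not fall or spring. To be left standing
- shot_cup: small white ceramic cup, 42 dia x 55 high, standing in the hollow in front of the tray of round magnets; loose; origin at the centre of its underside. A bystander
- brass_bell: small brass hand bell, 44 dia x 60 high, standing in the hollow in front of the tray of square magnets; loose; origin at the centre of its underside. A bystander
- snow_globe: snow globe on a dark wooden foot, 64 dia x 81 high, standing behind the trays; loose; origin at the centre of its underside. A bystander
- mug: blue mug, 80 dia x 95 high, standing behind the trays; loose; origin at the centre of its underside. A bystander
- trinket_jar: amber glass jar with a wooden cap, 60 dia x 85 high, standing behind the trays; loose; origin at the centre of its underside. A bystander
- card_box: stack of postcards lying at the left, 105 x 148 x 31 high; loose; origin at the centre of its underside. A bystander
- pay_terminal: black card payment terminal lying at the right, 170 x 78 x 33 high; loose; origin at the centre of its underside. A bystander

How it is judged:
By the outcome, as a careful person would: the job done as asked, in the order asked, and still so for the second after the job is handed in, with the robot touching nothing.
It also fails if it takes over 38 s, if anything falls off the work surface, if the arm or the gripper's body presses on something with over 40 N, if the wrist force passes 120 N, or if a joint passes its speed limit or range.

## Working session

There is one attempt and no reset: what is moved stays moved. The work goes in short steps, Python scripts to look and compute and a tool call to move; the robot and the scene stay as the last step left them, time stands still between calls to the robot, and variables do not carry over. Pictures are saved under pics/ and viewed, at most 10 in all, crops included, and the job is handed in when it is done.

Besides the shell and the picture viewer there is one more tool, called after "Call:" by a JSON object that holds its "method" and its "body", one argument or row to a line. arm_command: Moves the arm, as the interface text tells. Its arguments: {"type":"object","properties":{"moves":{"type":"array"},"fingers":{"type":"number"},"squeeze":{"type":"number"}},"required":["moves"]}

```bash
mkdir -p pics
python3 - <<'E'
from bench import r
import cv2
for n in("scene","top"):
    cv2.imwrite(f"pics/{n}0.png",cv2.resize(r.camera(n),None,fx=1.42,fy=1.42,interpolation=cv2.INTER_CUBIC)[:,:,::-1]); print(n,r.camera_info(n))
s=r.read_state();print(s["time"],s["ee_pos"],s["eef_rot"],s["width"])
E
```

```text
scene {'fx': 446.58220756844554, 'fy': 446.58220756844554, 'cx': 273.24914664126527, 'cy': 204.4700428614229, 'origin': array([ 1.1123046 , -0.61762091,  0.84547139]), 'attitude': array([0.37188583, 0.14119316, 0.30571104, 0.86504693])}
top {'fx': 427.4658246371181, 'fy': 427.4658246371181, 'cx': 283.60340311512266, 'cy': 212.54804082239474, 'origin': array([ 0.41196272, -0.01349328,  1.25545781]), 'attitude': array([-0.05121279,  0.04590879,  0.71343164, -0.69734133])}
0.1 [ 0.27885664 -0.5589493   0.22182812] [ 9.73348705e-01  2.29329216e-01 -1.77988056e-04 -6.14688902e-04] 0.08683855055675771
```

View pics/top0.png

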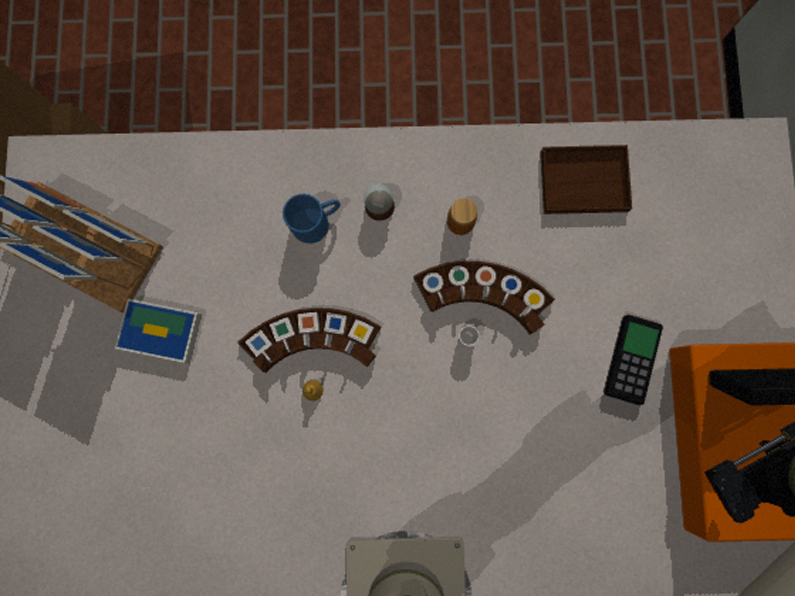

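View pics/scene0.png

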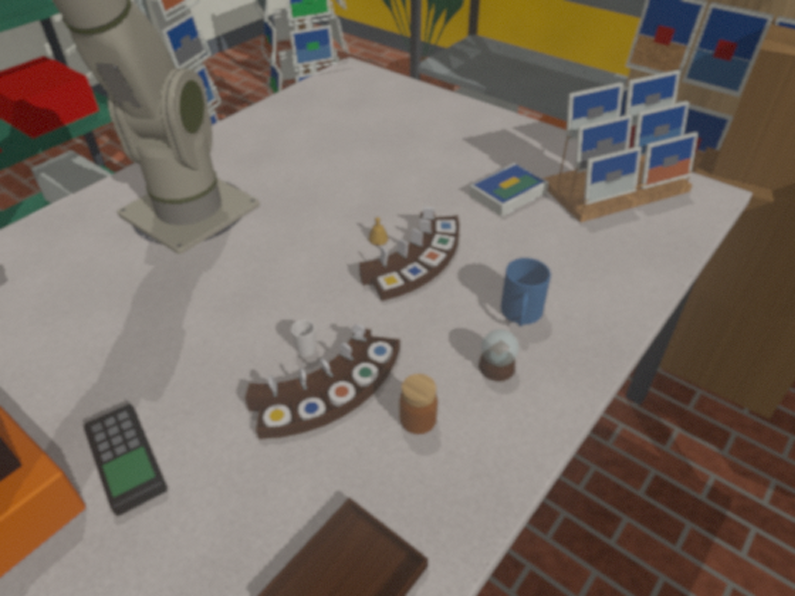

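```bash
cat > h.py <<'E'
import numpy as np,cv2
from bench import r
from scipy.spatial.transform import Rotation as R
def ray(n,p):
    i=r.camera_info(n);d=np.array([(p[0]-i["cx"])/i["fx"],-(p[1]-i["cy"])/i["fy"],-1.])
    return i["origin"],R.from_quat(i["attitude"]).apply(d)
def onz(n,p,z):
    o,d=ray(n,p);return o+d*(z-o[2])/d[2]
def proj(n,P):
    i=r.camera_info(n);q=R.from_quat(i["attitude"]).inv().apply(np.asarray(P)-i["origin"])
    return np.array([i["cx"]-i["fx"]*q[0]/q[2],i["cy"]+i["fy"]*q[1]/q[2]])
def tri(pa,pb):
    A=[];b=[]
    for n,p in(("top",pa),("scene",pb)):
        o,d=ray(n,p);d=d/np.linalg.norm(d);M=np.eye(3)-np.outer(d,d);A.append(M);b.append(M@o)
    return np.linalg.lstsq(np.vstack(A),np.hstack(b),rcond=None)[0]
E
python3 - <<'E'
from h import *
from scipy.optimize import least_squares
g={"top":[(433,283),(459,276),(485,276),(511,284),(534,299)],"scene":[(380,351),(365,373),(342,391),(312,407),(277,414)]}
C={}
for n in g:
    im=r.camera(n);hsv=cv2.cvtColor(im,cv2.COLOR_RGB2HSV)
    m=((hsv[...,1]>90)&(hsv[...,2]>85)).astype(np.uint8)
    k,l,st,c=cv2.connectedComponentsWithStats(m)
    C[n]=[]
    for p in g[n]:
        d=np.hypot(*(c[1:]-np.array(p)/1.42).T)+1e3*(st[1:,4]<12);j=d.argmin();C[n].append(c[1:][j]);print(n,p,c[1:][j]*1.42,st[1:][j][4])
    if n=="top": cv2.imwrite("pics/tc.png",cv2.resize(im[170:260,270:410],None,fx=5.7,fy=5.7,interpolation=cv2.INTER_CUBIC)[:,:,::-1])
P=np.array([tri(a,b) for a,b in zip(C["top"],C["scene"])]);print(P.round(4))
a=0.28*np.arange(2,-3,-1)
def f(x):
    return np.r_[x[0]+x[3]*np.cos(a+x[2])-P[:,0],x[1]+x[3]*np.sin(a+x[2])-P[:,1]]
s=least_squares(f,[.4,-.15,0,.2]);x=s.x;print(x,abs(s.fun).max())
H=np.c_[x[0]+.16*np.cos(a+x[2]),x[1]+.16*np.sin(a+x[2]),0*a+.038];print(H.round(4))
for h in H: print(proj("top",h)*1.42,((proj("top",h)-[270,170])*5.7).round())
for p in[(468,335)]: print("cup",onz("top",np.array(p)/1.42,.055))
E
```

```text
top (433, 283) [432.34046512 281.52325581] 43
top (459, 276) [485.11836735 275.33510204] 49
top (485, 276) [485.11836735 275.33510204] 49
top (511, 284) [510.65617021 283.33531915] 47
top (534, 299) [533.42175439 298.15017544] 57
scene (380, 351) [379.44428571 350.23285714] 14
scene (365, 373) [379.44428571 350.23285714] 14
scene (342, 391) [341.19627907 390.83023256] 43
scene (312, 407) [310.77117647 407.03882353] 34
scene (277, 414) [275.93728814 414.42338983] 59
[[ 0.6246 -0.0684  0.0156]
 [ 0.646  -0.1441  0.0927]
 [ 0.6344 -0.1774  0.0194]
 [ 0.6166 -0.2301  0.0164]
 [ 0.5843 -0.2753  0.0176]]
[ 0.44833222 -0.14017365 -0.22131539  0.1918751 ] 0.015188683493636529
[[ 0.5992 -0.087   0.038 ]
 [ 0.6081 -0.1308  0.038 ]
 [ 0.6044 -0.1753  0.038 ]
 [ 0.5886 -0.2171  0.038 ]
 [ 0.5619 -0.2528  0.038 ]]
[442.33499431 291.72890974] [237. 202.]
[463.76760373 286.93607069] [323. 183.]
[485.77796795 288.18817362] [411. 188.]
[506.73915398 295.40354219] [495. 217.]
[525.0856198  308.07965512] [569. 268.]
cup [ 0.5087934  -0.13405647  0.055     ]
```

View pics/tc.png

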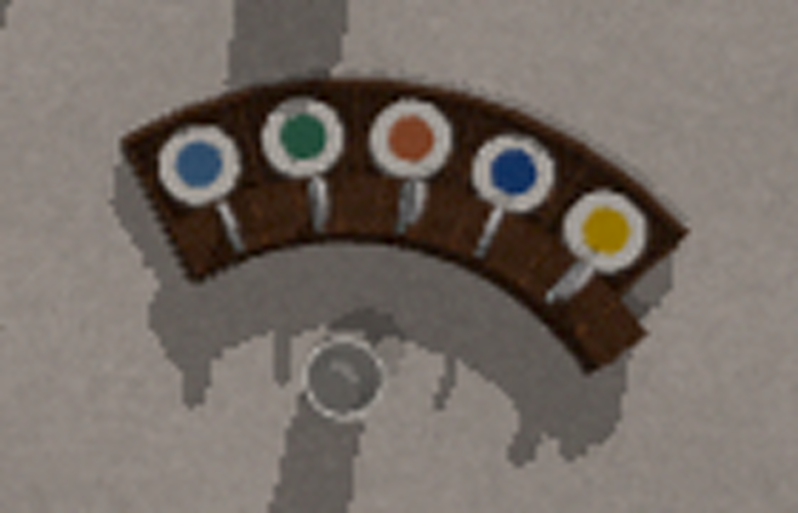

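Run:
```python
from h import *
from scipy.optimize import least_squares
c=np.array([(200,163),(302,136),(411,138),(514,171),(607,230)])/5.7+[270,170]
a=0.28*np.arange(2,-3,-1)
for z in(.018,.03):
    P=np.array([onz("top",p-.4,z) for p in c])
    f=lambda x:np.r_[x[0]+x[3]*np.cos(a+x[2])-P[:,0],x[1]+x[3]*np.sin(a+x[2])-P[:,1]]
    s=least_squares(f,[.4,-.15,0,.2]);x=s.x;print(z,x,abs(s.fun).max())
H=np.c_[x[0]+.16*np.cos(a+x[2]),x[1]+.16*np.sin(a+x[2]),0*a+.038];print(H.round(4))
for b,rr,z in((2,160,.038),(1,160,.038),(0,160,.038),(-1,160,.038),(-2,160,.038),(0,145,.036),(0,145,0),(0,227,.036),(-2-1,145,.036),(-2-1,175,.036),(2.55,145,.036),(2.55,227,.03)):
    t=.28*b+x[2];q=[x[0]+rr/1e3*np.cos(t),x[1]+rr/1e3*np.sin(t),z];print(b,rr,z,((proj("top",q)-[270,170])*5.7).round(),(proj("scene",q)*1.42).round())
```

```text
0.018 [ 0.4390694  -0.14050321 -0.18894202  0.19886747] 0.0005641512241858077
0.03 [ 0.43880654 -0.13927156 -0.18894202  0.196939  ] 0.0005586804184812277
[[ 0.5879 -0.0813  0.038 ]
 [ 0.5981 -0.1247  0.038 ]
 [ 0.596  -0.1693  0.038 ]
 [ 0.5815 -0.2116  0.038 ]
 [ 0.556  -0.2482  0.038 ]]
2 160 0.038 [226. 224.] [358. 336.]
1 160 0.038 [311. 202.] [346. 354.]
0 160 0.038 [400. 205.] [326. 369.]
-1 160 0.038 [485. 231.] [302. 381.]
-2 160 0.038 [560. 280.] [275. 387.]
0 145 0.036 [395. 234.] [321. 365.]
0 145 0 [387. 244.] [323. 378.]
0 227 0.036 [419.  77.] [351. 395.]
-3 145 0.036 [594. 363.] [250. 381.]
-3 175 0.036 [644. 331.] [244. 395.]
2.55 145 0.036 [198. 272.] [354. 326.]
2.55 227 0.03 [113. 138.] [400. 333.]
```

Call:
{"method": "arm_command", "body": {
  "moves": [0,0,-3,0,0,0,-2,0,2.4,-1.6,0,0,2.4,-1.6,0,0,2.4,-1.6,0,0,2.4,-1.6,0,0,2.4,-1.6,0,0,2.4,-1.6,0,0,2.4,-1.6,0,0,2.4,-1.6,0,0,2.4,-1.6,0,0,2.4,-1.6,0,0],
  "fingers": 0
}}

```text
time: 1.2
ee_pos: [0.4228, -0.3076, 0.2725]
eef_rot: [0.973, 0.229, -0.0, 0.0]
ft_force: [0.9, -0.1, 0.4]
width: 0.0152
grip_force: 0.0
```

Call:
{"method": "arm_command", "body": {
  "moves": [2.4,-1.6,0,0,2.4,-1.6,0,0,2.4,-1.6,0,0,2.4,-1.6,0,0,2.4,-1.6,0,0,2.4,-1.6,0,0,2.4,-1.6,0,0,2.4,-1.6,0,0,2.4,-1.6,0,0,2.4,-1.6,0,0,0,0,0,0,0,0,0,0]
}}

```text
time: 2.2
ee_pos: [0.566, -0.0568, 0.2722]
eef_rot: [0.973, 0.231, -0.0, -0.0]
ft_force: [1.0, -1.1, -0.1]
width: 0.0005
grip_force: 0.0
```

```bash
cat > go.py <<'E'
from h import *
import sys
def st(t=None,z=None,rad=.16):
    s=r.read_state();q=R.from_quat(s["eef_rot"]);M=q.as_matrix();p=np.array(s["ee_pos"])
    C=np.array([.439,-.1399]);d=p[:2]-C
    yaw=np.arctan2(M[1,0],M[0,0])
    print("t",s["time"],p.round(4),"yaw",np.degrees(yaw).round(2),"tilt",M[:,2].round(3),"R",np.hypot(*d).round(4),"ang",np.degrees(np.arctan2(d[1],d[0])).round(2),"F",np.round(s["ft_force"],2),"w",s["width"])
    if t is not None:
        g=np.r_[C+rad*np.array([np.cos(t),np.sin(t)]),z]
        print("tool cm",(M.T@(g-p)*100).round(2),"turn",np.degrees(yaw-t).round(2))
a=[float(v) for v in sys.argv[1:]]
st(*a)
E
python3 go.py 0.56 0.10
```

```text
t 2.2 [ 0.566  -0.0568  0.2722] yaw 26.71 tilt [-0.001  0.001 -1.   ] R 0.1518 ang 33.22 F [ 1.05 -1.15 -0.07] w 0.00045983511796606207
tool cm [ 0.85  0.24 17.22] turn -5.37
```

Call:
{"method": "arm_command", "body": {
  "moves": [0.8,0.2,3,-5.4,0,0,3.5,0,0,0,3.5,0,0,0,3.5,0,0,0,3,0,0,0,2,0,0,0,0,0,0,0,0,0]
}}

```text
time: 2.87
ee_pos: [0.573, -0.058, 0.0873]
eef_rot: [0.962, 0.274, -0.001, -0.0]
ft_force: [0.1, 0.8, -0.1]
width: 0.0006
grip_force: 0.0
```

```bash
python3 go.py 0.56 0.041
python3 - <<'E'
from h import *
cv2.imwrite("pics/s1.png",cv2.resize(r.camera("scene")[190:330,140:320],None,fx=4.2,fy=4.2,interpolation=cv2.INTER_CUBIC)[:,:,::-1])
p=np.array(r.read_state()["ee_pos"]);print((proj("scene",p)-[140,190])*4.2)
E
```

```text
t 2.8667 [ 0.573  -0.058   0.0873] yaw 31.84 tilt [-0.002 -0.    -1.   ] R 0.1571 ang 31.44 F [ 0.06  0.85 -0.09] w 0.0005759805661384328
tool cm [ 0.3  -0.18  4.63] turn -0.24
[475.86343644 101.86525759]
```

View pics/s1.png

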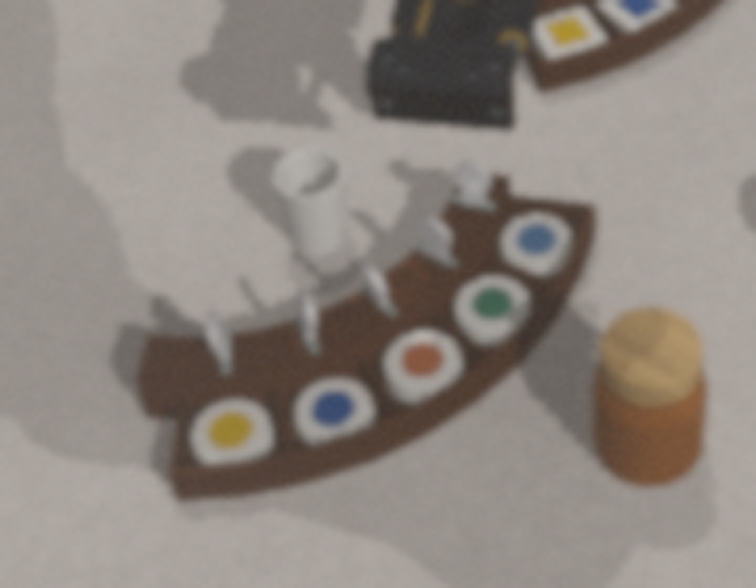

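Call:
{"method": "arm_command", "body": {
  "moves": [0.3,-0.2,2,0,0,0,1.5,0,0,0,0.9,0,0,0,0,0,0,0,0,0]
}}

```text
time: 3.33
ee_pos: [0.5758, -0.0539, 0.0447]
eef_rot: [0.962, 0.275, 0.001, 0.0]
ft_force: [-0.4, 0.4, 0.4]
width: 0.0006
grip_force: 0.0
```

```bash
python3 go.py 0.56 0.041
```

```text
t 3.3333 [ 0.5758 -0.0539  0.0447] yaw 31.9 tilt [ 0.001 -0.    -1.   ] R 0.1616 ang 32.14 F [-0.44  0.36  0.36] w 0.000622949349885845
tool cm [-0.16  0.02  0.37] turn -0.19
```

Call:
{"method": "arm_command", "body": {
  "moves": [-0.1,0,0.3,0,0,0,0,0,0,0,0,0]
}}

```text
time: 3.58
ee_pos: [0.5747, -0.0543, 0.0412]
eef_rot: [0.962, 0.275, 0.0, 0.0]
ft_force: [1.0, 0.0, -0.2]
width: 0.001
grip_force: 0.0
```

```bash
python3 go.py 0.56 0.041; python3 go.py
```

```text
t 3.5833 [ 0.5747 -0.0543  0.0412] yaw 31.9 tilt [ 0.001 -0.    -1.   ] R 0.1604 ang 32.23 F [ 1.01  0.01 -0.15] w 0.0009644724729546153
tool cm [-0.04  0.04  0.02] turn -0.19
t 3.5833 [ 0.5747 -0.0543  0.0412] yaw 31.9 tilt [ 0.001 -0.    -1.   ] R 0.1604 ang 32.23 F [ 1.01  0.01 -0.15] w 0.0009644724729546153
```

Call:
{"method": "arm_command", "body": {
  "moves": [-0.01,0.56,0,2,-0.01,0.56,0,2,-0.01,0.56,0,2,-0.01,0.56,0,2,-0.01,0.56,0,2,-0.01,0.56,0,2,-0.01,0.56,0,2,-0.01,0.56,0,2,-0.01,0.56,0,2,-0.01,0.56,0,2]
}}

```text
time: 4.42
ee_pos: [0.5953, -0.1064, 0.0406]
eef_rot: [0.995, 0.102, 0.0, 0.0]
ft_force: [-0.2, 1.1, 0.8]
width: 0.0006
grip_force: 0.5
```

```bash
python3 go.py 0.21 0.041;python3 - <<'E'
from h import *
cv2.imwrite("pics/s2.png",cv2.resize(r.camera("scene")[190:330,140:320],None,fx=4.2,fy=4.2,interpolation=cv2.INTER_CUBIC)[:,:,::-1])
E
```

```text
t 4.4167 [ 0.5953 -0.1064  0.0406] yaw 11.71 tilt [ 0. -0. -1.] R 0.1599 ang 12.08 F [-0.19  1.07  0.76] w 0.0005754850183611845
tool cm [ 0.01  0.01 -0.04] turn -0.32
```

View pics/s2.png

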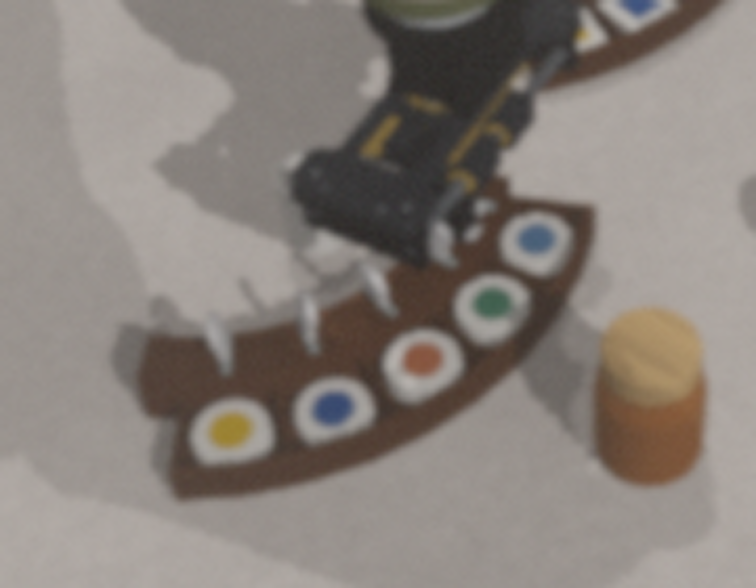

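The fingertip is just behind flag 2, which still stands at about (440,240). Flag 1 lies flat near (475,225), and flags 3–5 are standing. I'll carry on along the arc.

Call:
{"method": "arm_command", "body": {
  "moves": [-0.01,0.56,0,2,-0.01,0.56,0,2,-0.01,0.56,0,2,-0.01,0.56,0,2,-0.01,0.56,0,2,-0.01,0.56,0,2,-0.01,0.56,0,2,-0.01,0.56,0,2,-0.01,0.56,0,2,-0.01,0.56,0,2,-0.01,0.56,0,2,-0.01,0.56,0,2]
}}

```text
time: 5.47
ee_pos: [0.595, -0.173, 0.0406]
eef_rot: [0.994, -0.107, 0.0, 0.0]
ft_force: [0.4, -0.2, 1.6]
width: 0.0003
grip_force: 0.3
```

```bash
python3 go.py -0.209 0.0408
```

```text
t 5.4667 [ 0.595  -0.173   0.0406] yaw -12.27 tilt [ 0. -0. -1.] R 0.1595 ang -11.98 F [ 0.35 -0.24  1.61] w 0.0002870783089812285
tool cm [ 0.05 -0.   -0.02] turn -0.29
```

Call:
{"method": "arm_command", "body": {
  "moves": [0,0.56,0,2,0,0.56,0,2,-0.01,0.56,0,2,-0.01,0.56,0,2,-0.01,0.56,0,2,-0.01,0.56,0,2,-0.01,0.56,0,2,-0.01,0.56,0,2,-0.01,0.56,0,2,-0.01,0.56,0,2,-0.01,0.56,0,2,-0.01,0.56,0,2]
}}

```text
time: 6.47
ee_pos: [0.5676, -0.2341, 0.0405]
eef_rot: [0.95, -0.311, 0.0, 0.0]
ft_force: [0.0, 0.6, 1.2]
width: 0.0005
grip_force: 0.5
```

```bash
python3 go.py -0.628 0.0408
```

```text
t 6.4667 [ 0.5676 -0.2341  0.0405] yaw -36.29 tilt [-0. -0. -1.] R 0.1594 ang -36.21 F [0.04 0.64 1.23] w 0.00045330436340035014
tool cm [ 0.06 -0.06 -0.03] turn -0.31
```

Call:
{"method": "arm_command", "body": {
  "moves": [0,0.56,0,2,0,0.56,0,2,-0.01,0.56,0,2,-0.01,0.56,0,2,-0.01,0.56,0,2,-0.01,0.56,0,2,-0.01,0.56,0,2,-0.01,0.56,0,2,-0.01,0.56,0,2,0,0,0,0]
}}

```text
time: 7.3
ee_pos: [0.5313, -0.2702, 0.0405]
eef_rot: [0.89, -0.457, -0.0, 0.0]
ft_force: [-0.2, -0.9, 0.2]
width: 0.0005
grip_force: 0.6
```

Call:
{"method": "arm_command", "body": {
  "moves": [0,0,-1,0,0,0,-3,0,0,0,-4,0,0,0,-4,0,0,0,-4,0,0,3,-2,0,0,3,0,0,0,3,0,0,0,3,0,0,0,3,0,0,0,3,0,0,0,0,0,0]
}}

```text
time: 8.3
ee_pos: [0.3815, -0.3789, 0.2215]
eef_rot: [0.889, -0.458, -0.0, 0.001]
ft_force: [-0.7, -1.0, 0.9]
width: 0.0003
grip_force: 0.0
```

```bash
python3 go.py;python3 - <<'E'
from h import *
a=cv2.resize(r.camera("top")[170:260,270:410],(790,508),interpolation=cv2.INTER_CUBIC)
cv2.imwrite("pics/t3.png",a[:,:,::-1])
cv2.imwrite("pics/s3.png",cv2.resize(r.camera("scene")[100:330,140:360],None,fx=2.6,fy=2.6,interpolation=cv2.INTER_CUBIC)[:,:,::-1])
E
```

```text
t 8.3 [ 0.3815 -0.3789  0.2215] yaw -54.49 tilt [-0.001 -0.002 -1.   ] R 0.2458 ang -103.52 F [-0.74 -1.01  0.88] w 0.00033879754760481685
```

View pics/t3.png

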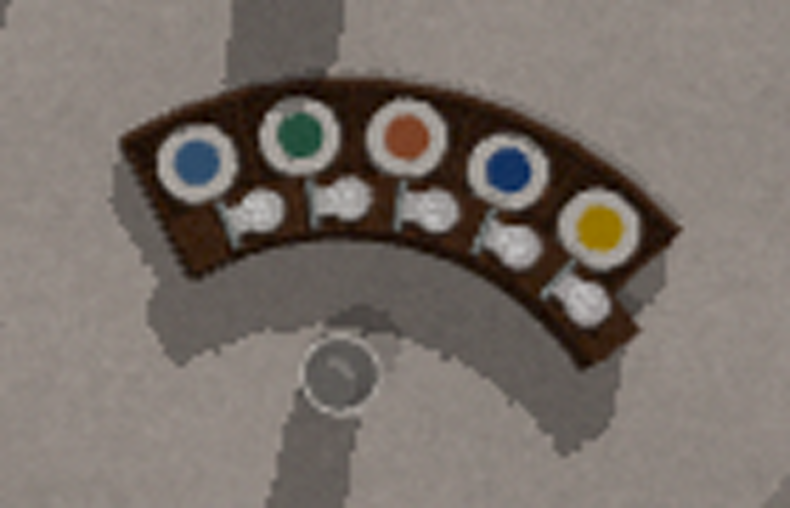

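View pics/s3.png

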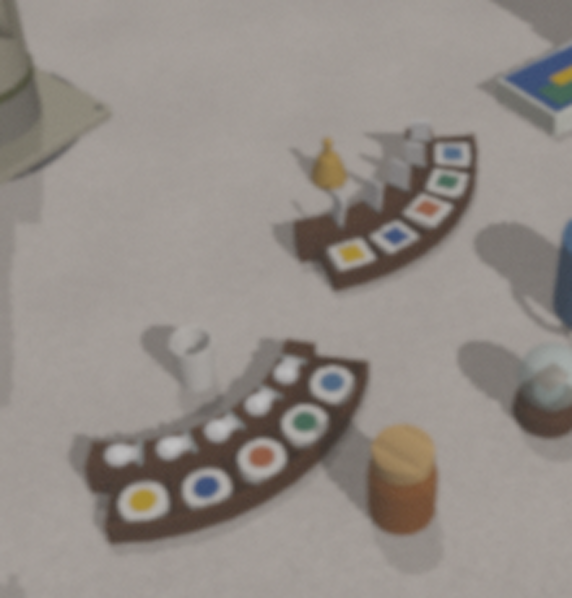

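All five round-tray flags lie flat, with heads at top-view crop (265,211), (352,198), (440,209), (520,246) and (590,303). The square tray's flags still stand, and the cup at (341,375) and the other bystanders have not moved.

```bash
python3 -c "
from bench import r
print(r.close_job())"
```

```text
the job is handed in; nothing more can be done
None
```

I ran one fingertip sweep from left to right, and all five round-tray flags now lie flat; the square tray's flags still stand, nothing else looks moved in the final pictures, and the job was handed in at about 8.4 s.

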